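# Point out the bad crate slat and its replacement

## Task

Show the carpenter which slat of the nailed crate panel to change and for which spare: point first at the knot hole in the panel, then at the middle of the loose spare slat that has the full length and width of the panel's slats, each time with the fingertips about 3 cm above it and held still for two seconds. Come down only over these two, stay at least 10 cm above the bench elsewhere, and touch or move nothing. Finish with the fingertips raised 15 cm or more above the bench.

Things in the scene. Friction and masses are not known exactly. Their poses are not given: they have to be found in the camera images.
- knot_hole (a point): The knot hole: a round dark hole, 26 mm across, with a dark brown bark rim (35 mm over the rim), right through one of the panel's four slats. The point is the centre of the hole's mouth, level with the slat's top face, 30 mm above the bench; z up. The holed slat is pale wood, 240 x 60 x 12 mm, may be any of the four, and is nailed down like the others; the hole lies 35 mm from its middle towards the robot.
- panel: The crate side panel lying on the bench: two wooden battens (34 x 246 x 18 mm, 190 mm apart) with four slats nailed side by side across them; 240 x 246 mm over all, its top 30 mm above the bench. Origin at its centre at bench level, x along the slats (away from the robot), y across them, z up. It does not move.
- slat_a: One of the three sound slats of the panel, pale wood, 240 x 60 x 12 mm, nailed down with two steel nail heads (8 mm wide, 1 mm high) near each end; it has a small, filled, flush brown knot, 16 mm across, which is no hole. Origin at the centre of its underside (its top is 12 mm higher), x along the slat, y across it, z up. It does not move.
- slat_b: One of the three sound slats of the panel, pale wood, 240 x 60 x 12 mm, nailed down with two steel nail heads (8 mm wide, 1 mm high) near each end; it has a small, filled, flush brown knot, 14 mm across, which is no hole. Origin at the centre of its underside (its top is 12 mm higher), x along the slat, y across it, z up. It does not move.
- slat_c: One of the three sound slats of the panel, pale wood, 240 x 60 x 12 mm, nailed down with two steel nail heads (8 mm wide, 1 mm high) near each end; it has no knot. Origin at the centre of its underside (its top is 12 mm higher), x along the slat, y across it, z up. It does not move.
- spare_full: The spare slat that fits: loose on the bench, pale wood, 240 x 60 x 12 mm, the same length and width as the panel's slats, no nails, one tiny flush knot near an end. It lies roughly along x, in any of three places in a row with the two other spares. Origin at the centre of its underside (its top is 12 mm higher), x along it, y across it, z up.
- spare_short: A loose spare slat that is too short: 150 x 60 x 12 mm, pale wood with a flush brown knot. Origin and axes as for the fitting spare. To be left alone.
- spare_narrow: A loose spare slat that is too narrow: 240 x 36 x 12 mm, pale wood. Origin and axes as for the fitting spare. To be left alone.
- hammer: A hammer with a wooden handle and a steel head lying on the bench to the right of the spare slats, roughly along x, the handle towards the robot; 260 mm long, 90 mm across the head, 26 mm high. Origin at the middle of its length, at bench level. To be left alone.
- nail_tin: A round blue-grey open tin of nails, 84 mm across and 50 mm high, standing to the left of the panel. Origin at the centre of its underside. To be left alone.
There are look-alikes about, which are no part of the job. What is shaped like the spare_full but red is not meant.

How it is judged:
By the outcome, as a careful person would: the job done as asked, in the order asked, and still so for the second after the job is handed in, with the robot touching nothing.
It also fails if it takes over 42 s, if anything falls off the work surface, if the arm or the gripper's body presses on something with over 40 N, if the wrist force passes 120 N, or if a joint passes its speed limit or range.

## Robot

A 6-joint arm with a two-finger parallel gripper is mounted at the origin on the work surface. World frame = base frame: x ahead of the robot, y to its left, z up, the work surface at z = 0. Lengths are in m, angles in rad, forces in N, time in s.
With the tool pointing down it reaches from about 0.375 to 0.75 m from the base axis. Payload 9 kg.
Tool frame: the origin (TCP) lies at the very end of the fingers, on their centre line; the grasp point (between the pads) lies 19 mm behind it; z points along the fingers, y is the line along which they close (so a half turn about z gives the same grasp; the last joint's range is limited). The gripper opens to 85 mm and grips with 20 to 120 N. Pads are 22 mm wide; open, the fingers measure 114 mm over their backs; the gripper's body (76 mm by 85 mm) begins 54 mm behind the grasp point. The pads swing forward as they close: fully open they stand 13 mm farther back than shut.
Start: joints at [0.923, 0.104, 0.097, 1.564, 0, 1.353], TCP at [0.25, 0.545, 0.231] pointing down, gripper open.
Joint ranges: [-2.99, 2.99], [-0.84, 1.86], [-1.1, 1.16], [-1.84, 2.11], [-1.51, 1.56], [-3.14, 3.14]. Speed limits (rad/s): [2.22, 2.22, 2.57, 3.14, 3.14, 3.14].

## Interface

Orientations are given as a unit quaternion [w, x, y, z].
In Python, from bench import manip gives the robot as it stands.
- The arm moves only by the tool arm_command, never from a script. Its argument "moves" is one flat list of numbers, 7 for each row, row after row: the turn, a rotation vector about the tool's x, y, z in degrees, then the shift along the tool's x, y, z in cm, then the closure, from 0 (fully open) to 1 (shut). In form: [wx, wy, wz, dx, dy, dz, grip, wx, wy, wz, dx, dy, dz, grip, ...]. A call has 1 to 12 rows; each row shifts and turns the commanded pose from where the row before left it, along the tool's axes as they then stand; what a row does not reach is not made up. A row lasts 1/10 s, in which the tool goes at most 50 mm and 8.59 degrees, less where a joint would pass 70% of its speed; a pose out of reach is approached as far as the arm can. A call is refused whole if a number of a shift passes 5 or a number of a turn 8.59, either way. A call with a gripper value outside its range is refused whole. The fingers move at their own pace and stop on an object; "force" is the grip in N (left out, the last holds). Time passes only in rows, so rows that do not move let the fingers close. It gives the time, the measured TCP pose, the force, the opening and the grip force at its end, in the units of the state.
- manip.read_state(): the state, without advancing time (a new reading comes with each control period).
- manip.grab_frame(name): name is "scene" or "side" or "wrist"; returns the picture (420x560x3 uint8, red, green, blue); there is no depth.
- manip.calibration(name): a dict with "camera_matrix" (3x3 intrinsics, pixels), "R" (3x3) and "t" (3): a world point X has camera coordinates R X + t; the wrist camera has in their place "T_tool_cam" (4x4, takes a point from camera to tool coordinates, whose origin is the TCP and whose axes are the flange's). Camera axes: x right, y down, z forward; pixel columns grow to the right and rows downward; lengths in m; the calibration is good to about 2 mm. A picture is of the moment at which its call begins: read the wrist's pose just before it. calibration takes no time and is no camera call.
- manip.job_done(): hands the job in; it is judged then, once.
The state is a dict: "clock": time; "joints": joint angles; "joint_velocities": joint speeds; "tau": joint torques, N m; "eef_pos": TCP position; "orientation": TCP orientation; "wrist_force": force on the tool from outside, world axes, zero at the start; "torque": the same for the moment, N m; "finger_gap": opening from 0.0 (shut) to 1.0 (fully open); "gripper_force": force on a finger pad.
Only numpy, scipy, OpenCV 4.12 (cv2) and the standard library are available. Lean on these libraries where they do the work, as an engineer would, in place of code of your own. Each camera call takes 0.05 s, during which the arm holds its last target. There are 200 camera calls.

## Working session

There is one attempt and no reset: what is moved stays moved. The work goes in short steps, Python scripts to look and compute and a tool call to move; the robot and the scene stay as the last step left them, time stands still between calls to the robot, and variables do not carry over. Pictures are saved under pics/ and viewed, at most 10 in all, crops included, and the job is handed in when it is done.

Besides the shell and the picture viewer there is one more tool, called after "Emit:" by a JSON object that holds its "name" and its "arguments", one argument or row to a line. arm_command: Moves the arm, as the interface text tells. Its arguments: {"type":"object","properties":{"moves":{"type":"array"},"force":{"type":"number"}},"required":["moves"]}

```bash
mkdir -p pics
cat > h.py <<'E'
import numpy as np, cv2
from bench import manip
def snap(n,f): 
    im=manip.grab_frame(n); cv2.imwrite('pics/'+f,im[:,:,::-1].copy()); return im
def onplane(n,uv,z,pose=None):
    c=manip.calibration(n);K=np.array(c['camera_matrix']);R=np.array(c['R']);t=np.array(c['t'])
    o=-R.T@t; d=R.T@np.linalg.inv(K)@np.array([*uv,1.]); return (o+d*(z-o[2])/d[2]).round(4)
def tri(n1,a,n2,b):
    P=[]
    for n in(n1,n2):
        c=manip.calibration(n);P.append(np.array(c['camera_matrix'])@np.c_[np.array(c['R']),np.array(c['t'])])
    X=cv2.triangulatePoints(P[0],P[1],np.array(a,float).reshape(2,1),np.array(b,float).reshape(2,1)).ravel();return (X[:3]/X[3]).round(4)
E
python3 -c "
from h import *
snap('scene','s1.png');snap('side','d1.png')
s=manip.read_state();print(s['clock'],s['eef_pos'],s['orientation'],s['finger_gap'])
for n in('scene','side'):
  c=manip.calibration(n);print(n,-np.array(c['R']).T@np.array(c['t']))"
```

```text
0.1 [0.24981303 0.5451897  0.23058468] [-2.61619480e-04  2.13255261e-01  9.76996325e-01 -5.52497095e-04] 1.0023407474276274
scene [ 1.17911985 -0.18879854  1.26141745]
side [-0.25335765 -0.79849726  0.74874337]
```

View pics/s1.png

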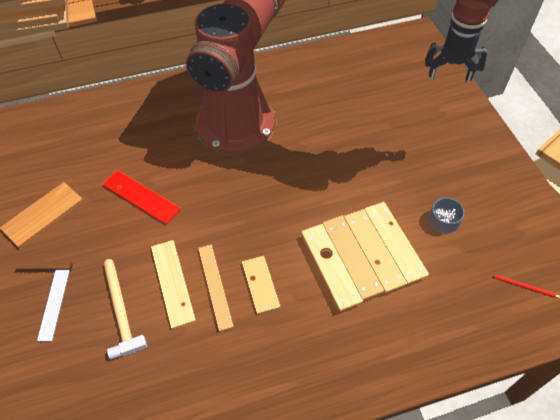

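View pics/d1.png

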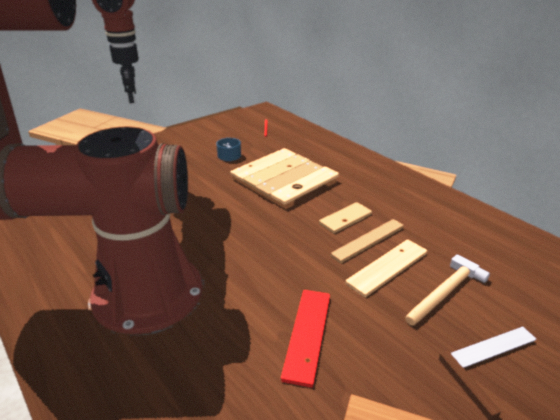

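The scene view shows the hole at (326,253). Filled knots that could be taken for it are at (378,262) and (391,223). The full spare is at (173,284). Its look-alikes are the narrow one (215,288), the short one (261,285), the red one (141,197) and the brown board (40,214). In the side view the hole is at (297,186) and the full spare at (388,267). I'll check both in an enlarged crop.

```bash
python3 -c "
import cv2,numpy as np
s=cv2.imread('pics/s1.png');d=cv2.imread('pics/d1.png')
r=lambda i,x,y:cv2.resize(i[y:y+100,x:x+133],None,fx=3,fy=3,interpolation=cv2.INTER_CUBIC)
cv2.imwrite('pics/c1.png',np.vstack([np.hstack([r(s,130,235),r(s,290,195)]),np.hstack([r(d,320,215),r(d,225,135)])]))"
```

```text
(no output)
```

View pics/c1.png

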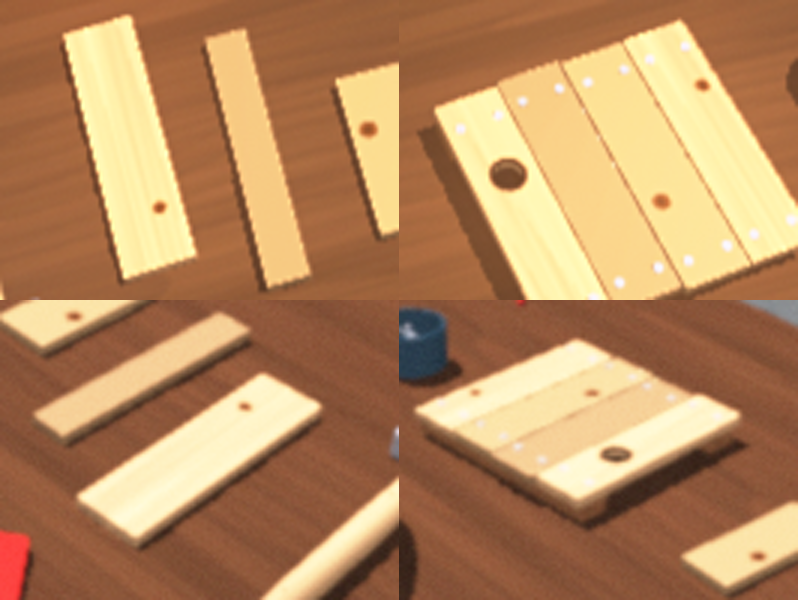

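The crops confirm both choices: a through-hole with a rim on the rightmost panel slat, and the wide full-length pale spare. Next I'll triangulate them.

```bash
python3 -c "
from h import *
h=tri('scene',(326.3,253),'side',(297.3,186.3));print('hole',h,onplane('scene',(326.3,253),.03),onplane('side',(297.3,186.3),.03))
S=[(151,246.7),(173.7,240),(195.3,320.7),(171,328.3)];D=[(366,295.3),(346.3,280.7),(407.7,239.7),(427,251)]
C=np.array([tri('scene',a,'side',b) for a,b in zip(S,D)]);print(C,C.mean(0))
P=np.array([onplane('scene',a,.012) for a in S]);print(P.mean(0),np.linalg.norm(P-np.roll(P,-1,0),axis=1))
P2=np.array([onplane('side',a,.012) for a in D]);print(P2.mean(0),np.linalg.norm(P2-np.roll(P2,-1,0),axis=1))
from scipy.spatial.transform import Rotation as Ro
s=manip.read_state();q=s['orientation'];R=Ro.from_quat([q[1],q[2],q[3],q[0]])
print(R.as_matrix().round(3))
for z,p in((.06,h),(.042,C.mean(0))): print((R.inv().apply(np.array([p[0],p[1],z])-s['eef_pos'])*100).round(2), np.hypot(p[0],p[1]))
"
```

```text
hole [0.5444 0.1077 0.0297] [0.5434 0.109  0.03  ] [0.544  0.1044 0.03  ]
[[ 0.3766 -0.3247  0.0083]
 [ 0.3754 -0.2634  0.0097]
 [ 0.6159 -0.2547  0.0091]
 [ 0.6171 -0.315   0.0083]] [ 0.49625 -0.28945  0.00885]
[ 0.496775 -0.287425  0.012   ] [0.06144306 0.24151648 0.06012129 0.24086081]
[ 0.4938   -0.294475  0.012   ] [0.0614     0.2386224  0.06030133 0.23907196]
[[-0.909  0.417 -0.001]
 [ 0.417  0.909 -0.001]
 [ 0.    -0.001 -1.   ]]
[-45.01 -27.47  17.08] 0.5549510338759628
[-57.19 -65.58  18.92] 0.5744957484612049
```

Emit:
{"name": "arm_command", "arguments": {
  "moves": [0, 0, 0, -2, -1.2, 0.3, 1, 0, 0, 0, -3.9, -2.4, 0.7, 1, 0, 0, 0, -3.9, -2.4, 0.7, 1, 0, 0, 0, -3.9, -2.4, 0.7, 1, 0, 0, 0, -3.9, -2.4, 0.7, 1, 0, 0, 0, -3.9, -2.4, 0.7, 1, 0, 0, 0, -3.9, -2.4, 0.7, 1, 0, 0, 0, -3.9, -2.4, 0.7, 1, 0, 0, 0, -3.9, -2.4, 0.7, 1, 0, 0, 0, -3.9, -2.4, 0.7, 1, 0, 0, 0, -3.9, -2.4, 0.7, 1, 0, 0, 0, -2, -1.2, 0.3, 1]
}}

```text
clock: 1.3
eef_pos: [0.5319, 0.1232, 0.1541]
orientation: [-0.0, 0.215, 0.977, -0.0]
wrist_force: [0.4, 0.6, 0.0]
finger_gap: 0.0
gripper_force: 0.0
```

Emit:
{"name": "arm_command", "arguments": {
  "moves": [0, 0, 0, -1, -0.5, 0.3, 1, 0, 0, 0, -1, -0.5, 0.2, 1, 0, 0, 0, 0, 0, 0, 1, 0, 0, 0, 0, 0, 0, 1]
}}

```text
clock: 1.7
eef_pos: [0.5445, 0.1098, 0.1504]
orientation: [-0.0, 0.213, 0.977, 0.0]
wrist_force: [-0.1, -0.6, -0.1]
finger_gap: 0.002
gripper_force: 0.0
```

```bash
cat >> h.py <<'E'
from scipy.spatial.transform import Rotation as Ro
def pose():
    s=manip.read_state();q=s['orientation'];T=np.eye(4);T[:3,:3]=Ro.from_quat([*q[1:],q[0]]).as_matrix();T[:3,3]=s['eef_pos'];return s,T
def wplane(T,uv,z):
    c=manip.calibration('wrist');M=T@np.array(c['T_tool_cam']);d=M[:3,:3]@np.linalg.inv(c['camera_matrix'])@np.array([*uv,1.]);o=M[:3,3];return o+d*(z-o[2])/d[2]
def go(T,p): return (T[:3,:3].T@(np.array(p)-T[:3,3])*100).round(2)
E
python3 -c "
from h import *
s,T=pose();snap('wrist','w1.png');np.save('T1.npy',T);print(s['clock'],s['eef_pos'],s['finger_gap'],s['joints'],T[:3,2]);print(go(T,[.544,.107,.06]))"
```

```text
1.7 [0.54453277 0.10977743 0.15041187] 0.0018873304602119027 [-3.67322087e-02 -3.15044838e-02 -1.87939205e-01  1.41458488e+00
  3.32253079e-04  3.92141491e-01] [-2.10921541e-04  3.40228447e-04 -9.99999920e-01]
[-0.07 -0.28  9.04]
```

View pics/w1.png

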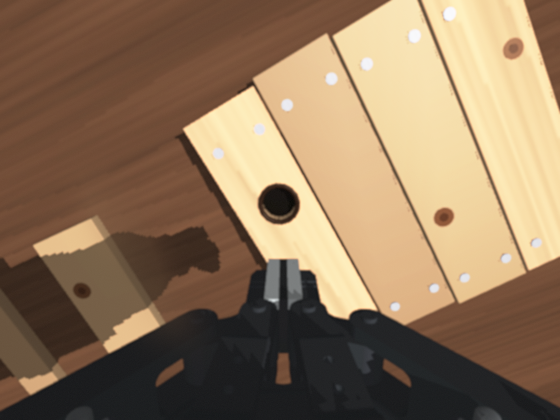

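The wrist view shows the hole's mouth centred at about (279,204), ahead of the shut fingertips at (283,265).

```bash
python3 -c "
from h import *
T=np.load('T1.npy');p=wplane(T,(279,204),.03);print(p,go(T,[p[0],p[1],.06]))"
```

```text
[0.54086892 0.10774905 0.03      ] [ 0.25 -0.34  9.04]
```

Emit:
{"name": "arm_command", "arguments": {
  "moves": [0, 0, 0, 0.1, -0.3, 1, 1, 0, 0, 0, 0, 0, 2, 1, 0, 0, 0, 0, 0, 2, 1, 0, 0, 0, 0, 0, 2, 1, 0, 0, 0, 0, 0, 1.5, 1, 0, 0, 0, 0, 0, 0.5, 1, 0, 0, 0, 0, 0, 0, 1, 0, 0, 0, 0, 0, 0, 1, 0, 0, 0, 0, 0, 0, 1, 0, 0, 0, 0, 0, 0, 1, 0, 0, 0, 0, 0, 0, 1, 0, 0, 0, 0, 0, 0, 1]
}}

```text
clock: 2.95
eef_pos: [0.543, 0.1065, 0.0606]
orientation: [0.0, 0.213, 0.977, 0.0]
wrist_force: [-0.4, 0.4, 0.3]
finger_gap: 0.001
gripper_force: 0.0
```

```bash
python3 -c "
from h import *
s,T=pose();snap('wrist','w2.png');print(s['clock'],s['eef_pos']);
c=manip.calibration('wrist');M=np.linalg.inv(T@np.array(c['T_tool_cam']))@np.array([*[.5425,.1075,.03],1]);u=c['camera_matrix']@M[:3];print(u/u[2]); P=M=None
print(go(T,[.4955,-.2905,.14]))"
```

```text
2.95 [0.54295299 0.10653469 0.06058489]
[284.88399121 250.34691739   1.        ]
[-12.24 -38.07  -7.95]
```

View pics/w2.png

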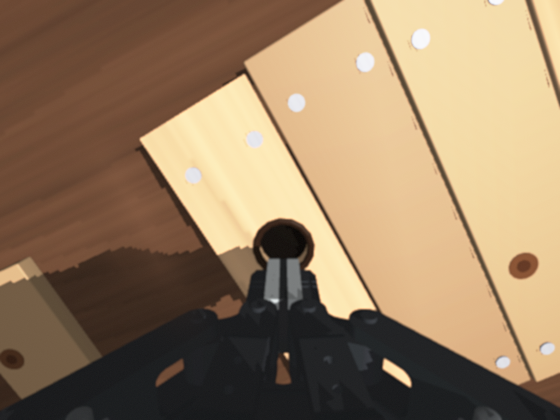

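The hole sits at (283,246), within about 2 mm of the predicted pixel. I'll hold there, then rise and cross over.

Emit:
{"name": "arm_command", "arguments": {
  "moves": [0, 0, 0, 0, 0, 0, 1, 0, 0, 0, 0, 0, 0, 1, 0, 0, 0, 0, 0, 0, 1, 0, 0, 0, 0, 0, 0, 1, 0, 0, 0, 0, 0, 0, 1, 0, 0, 0, 0, 0, 0, 1, 0, 0, 0, 0, 0, 0, 1, 0, 0, 0, 0, 0, 0, 1, 0, 0, 0, 0, 0, 0, 1, 0, 0, 0, 0, 0, 0, 1, 0, 0, 0, 0, 0, 0, 1, 0, 0, 0, 0, 0, 0, 1]
}}

```text
clock: 4.2
eef_pos: [0.5428, 0.1066, 0.0603]
orientation: [-0.0, 0.213, 0.977, 0.0]
wrist_force: [-1.2, 1.1, -0.6]
finger_gap: 0.001
gripper_force: 0.0
```

Emit:
{"name": "arm_command", "arguments": {
  "moves": [0, 0, 0, 0, 0, 0, 1, 0, 0, 0, 0, 0, 0, 1, 0, 0, 0, 0, 0, 0, 1, 0, 0, 0, 0, 0, 0, 1, 0, 0, 0, 0, 0, 0, 1, 0, 0, 0, 0, 0, 0, 1, 0, 0, 0, 0, 0, 0, 1, 0, 0, 0, 0, 0, 0, 1, 0, 0, 0, 0, 0, 0, 1, 0, 0, 0, 0, 0, 0, 1, 0, 0, 0, 0, 0, 0, 1, 0, 0, 0, 0, 0, 0, 1]
}}

```text
clock: 5.4
eef_pos: [0.5428, 0.1066, 0.0603]
orientation: [0.0, 0.213, 0.977, 0.0]
wrist_force: [-0.9, -0.6, -0.8]
finger_gap: 0.0
gripper_force: 0.0
```

Emit:
{"name": "arm_command", "arguments": {
  "moves": [0, 0, 0, 0, 0, -1, 1, 0, 0, 0, 0, 0, -2, 1, 0, 0, 0, 0, 0, -2, 1, 0, 0, 0, 0, 0, -2, 1, 0, 0, 0, 0, 0, -1.5, 1, 0, 0, 0, 0, 0, -0.5, 1, 0, 0, 0, 0, 0, 0, 1, 0, 0, 0, 0, 0, 0, 1]
}}

```text
clock: 6.2
eef_pos: [0.5424, 0.1066, 0.1495]
orientation: [-0.001, 0.213, 0.977, -0.0]
wrist_force: [0.4, 0.1, 0.4]
finger_gap: 0.001
gripper_force: 0.0
```

Emit:
{"name": "arm_command", "arguments": {
  "moves": [0, 0, 0, -0.6, -1.9, 0, 1, 0, 0, 0, -1.2, -3.8, 0, 1, 0, 0, 0, -1.2, -3.8, 0, 1, 0, 0, 0, -1.2, -3.8, 0, 1, 0, 0, 0, -1.2, -3.8, 0, 1, 0, 0, 0, -1.2, -3.8, 0, 1, 0, 0, 0, -1.2, -3.8, 0, 1, 0, 0, 0, -1.2, -3.8, 0, 1, 0, 0, 0, -1.2, -3.8, 0, 1, 0, 0, 0, -1.2, -3.8, 0, 1, 0, 0, 0, -0.6, -1.9, 0, 1, 0, 0, 0, 0, 0, 0, 1]
}}

```text
clock: 7.4
eef_pos: [0.4926, -0.2906, 0.149]
orientation: [-0.001, 0.215, 0.977, 0.0]
wrist_force: [-0.2, 1.1, -0.4]
finger_gap: 0.0
gripper_force: 0.0
```

Emit:
{"name": "arm_command", "arguments": {
  "moves": [0, 0, 0, 0, 0, 0, 1, 0, 0, 0, 0, 0, 0, 1]
}}

```text
clock: 7.6
eef_pos: [0.4937, -0.2874, 0.15]
orientation: [-0.0, 0.213, 0.977, 0.0]
wrist_force: [0.5, -1.1, 0.2]
finger_gap: -0.002
gripper_force: 0.0
```

```bash
python3 -c "
from h import *
s,T=pose();snap('wrist','w3.png');np.save('T3.npy',T);print(s['clock'],s['eef_pos'],s['joints']);
print(go(T,[.4955,-.2905,.042]))"
```

```text
7.6 [ 0.49368288 -0.2874394   0.14997487] [-7.56313990e-01  1.75787286e-02 -1.39858768e-01  1.41424374e+00
  3.70877822e-04 -3.27800345e-01]
[-0.3  -0.21 10.8 ]
```

View pics/w3.png

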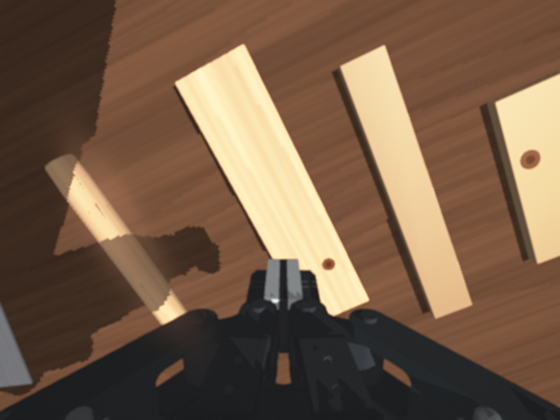

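The wrist view shows the full spare with top corners at (176,82), (244,44) and (369,298). Its centre is the midpoint of the diagonal (176,82)–(369,298).

```bash
python3 -c "
from h import *
T=np.load('T3.npy');a,b,c=[wplane(T,u,.012) for u in((176,82),(244,44),(369,298))];print(a,b,c,np.linalg.norm(a-b),np.linalg.norm(b-c));p=(a+c)/2;print(p,go(T,[p[0],p[1],.042]))"
```

```text
[ 0.37449371 -0.32267377  0.012     ] [ 0.37231598 -0.26395839  0.012     ] [ 0.60908497 -0.25386947  0.012     ] 0.05875575215429578 0.23698384432675618
[ 0.49178934 -0.28827162  0.012     ] [ 0.13 -0.16 10.8 ]
```

Both measurements agree within 4 mm, so I'll come down and hold.

Emit:
{"name": "arm_command", "arguments": {
  "moves": [0, 0, 0, -0.1, -0.2, 1.3, 1, 0, 0, 0, 0, 0, 2.5, 1, 0, 0, 0, 0, 0, 2.5, 1, 0, 0, 0, 0, 0, 2.5, 1, 0, 0, 0, 0, 0, 1.5, 1, 0, 0, 0, 0, 0, 0.5, 1, 0, 0, 0, 0, 0, 0, 1, 0, 0, 0, 0, 0, 0, 1, 0, 0, 0, 0, 0, 0, 1, 0, 0, 0, 0, 0, 0, 1, 0, 0, 0, 0, 0, 0, 1, 0, 0, 0, 0, 0, 0, 1]
}}

```text
clock: 8.85
eef_pos: [0.4937, -0.2912, 0.0426]
orientation: [0.0, 0.213, 0.977, -0.0]
wrist_force: [0.1, -0.5, 0.4]
finger_gap: -0.002
gripper_force: 0.0
```

Emit:
{"name": "arm_command", "arguments": {
  "moves": [0, 0, 0, 0, 0, 0, 1, 0, 0, 0, 0, 0, 0, 1, 0, 0, 0, 0, 0, 0, 1, 0, 0, 0, 0, 0, 0, 1, 0, 0, 0, 0, 0, 0, 1, 0, 0, 0, 0, 0, 0, 1, 0, 0, 0, 0, 0, 0, 1, 0, 0, 0, 0, 0, 0, 1, 0, 0, 0, 0, 0, 0, 1, 0, 0, 0, 0, 0, 0, 1, 0, 0, 0, 0, 0, 0, 1, 0, 0, 0, 0, 0, 0, 1]
}}

```text
clock: 10.05
eef_pos: [0.4936, -0.2911, 0.0423]
orientation: [0.0, 0.213, 0.977, 0.0]
wrist_force: [-0.5, 0.1, -0.1]
finger_gap: -0.003
gripper_force: 0.0
```

Emit:
{"name": "arm_command", "arguments": {
  "moves": [0, 0, 0, 0, 0, 0, 1, 0, 0, 0, 0, 0, 0, 1, 0, 0, 0, 0, 0, 0, 1, 0, 0, 0, 0, 0, 0, 1, 0, 0, 0, 0, 0, 0, 1, 0, 0, 0, 0, 0, 0, 1, 0, 0, 0, 0, 0, 0, 1, 0, 0, 0, 0, 0, 0, 1, 0, 0, 0, 0, 0, 0, 1, 0, 0, 0, 0, 0, 0, 1, 0, 0, 0, 0, 0, 0, 1, 0, 0, 0, 0, 0, 0, 1]
}}

```text
clock: 11.25
eef_pos: [0.4936, -0.2911, 0.0423]
orientation: [0.0, 0.213, 0.977, 0.0]
wrist_force: [-0.3, 0.0, -1.1]
finger_gap: 0.003
gripper_force: 0.0
```

Emit:
{"name": "arm_command", "arguments": {
  "moves": [0, 0, 0, 0, 0, -1, 1, 0, 0, 0, 0, 0, -2.5, 1, 0, 0, 0, 0, 0, -2.5, 1, 0, 0, 0, 0, 0, -2.5, 1, 0, 0, 0, 0, 0, -2.5, 1, 0, 0, 0, 0, 0, -2.5, 1, 0, 0, 0, 0, 0, -1.5, 1, 0, 0, 0, 0, 0, -0.5, 1, 0, 0, 0, 0, 0, 0, 1, 0, 0, 0, 0, 0, 0, 1, 0, 0, 0, 0, 0, 0, 1]
}}

```text
clock: 12.35
eef_pos: [0.4931, -0.2906, 0.1958]
orientation: [-0.001, 0.213, 0.977, 0.001]
wrist_force: [0.8, -0.0, -0.5]
finger_gap: -0.002
gripper_force: 0.0
```

```bash
python3 -c "
from h import *
print(manip.job_done())"
```

```text
the job is handed in; nothing more can be done
None
```

I pointed at the knot hole and then at the middle of the full-size spare, about 3 cm above each for more than 2 s. I then raised the fingertips to 19.6 cm with no contact force showing, and handed the job in at about 12.4 s; no verdict was returned.

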